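Dispense one tissue cassette and nudge it onto the filter paper

ROBOT

A 6-joint arm with a two-finger parallel gripper is mounted at the origin on the work surface. World frame = base frame: x ahead of the robot, y to its left, z up, the work surface at z = 0. Lengths are in m, angles in rad, forces in N, time in s.
With the tool pointing down it reaches from about 0.225 to 0.875 m from the base axis. Payload 3.4 kg.
Tool frame: the origin (TCP) lies at the very end of the fingers, on their centre line; the grasp point (between the pads) lies manip.pinch_z behind it (manip.pinch_z is the distance from the TCP to the grasp point, in m); z points along the fingers, y is the direction in which the jaws open and shut (so a half turn about z gives the same grasp; the last joint's range is limited). The gripper opens to 85 mm and grips with 20 to 120 N. Pads are 22 mm wide; open, the fingers measure 114 mm over their backs; the gripper's body (76 mm by 85 mm) begins 54 mm behind the grasp point. The pads swing forward as they close: fully open they stand 13 mm farther back than shut.
Start: joints at [-1.323, 0.276, 1.505, -0, 1.361, -0.121], TCP at [0.207, -0.536, 0.231] pointing down, gripper open.
Joint ranges: [-2.89, 2.89], [-0.75, 2.08], [0.22, 2.7], [-1.18, 4.32], [0.11, 2.71], [-2.7, 2.7]. Speed limits (rad/s): [2.57, 2.57, 3.14, 3.14, 3.14, 3.14].

INTERFACE

Orientations are given as a unit quaternion [w, x, y, z].
In Python, from rig import manip, imaging, workorder gives the robot as it stands.
- The arm moves only by the tool apply_moves, never from a script. Its argument "moves" is one flat list of numbers, 7 for each row, row after row: the finger opening in m, from 0 to 0.0854, then the shift along the tool's x, y, z in m, then the turn, a rotation vector about the tool's x, y, z in rad. In form: [jaw, tx, ty, tz, rx, ry, rz, jaw, tx, ty, tz, rx, ry, rz, ...]. A call has exactly 8 rows; each row shifts and turns the pose as measured when the row begins, along the tool's axes as they then stand; what a row does not reach is not made up. A row lasts 1/12 s, in which the tool goes at most 41.7 mm and 7.16 degrees, less where a joint would pass 70% of its speed; a pose out of reach is approached as far as the arm can. A call with a gripper value outside its range is refused whole. The fingers move at their own pace and stop on an object; "newtons" is the grip in N (left out, the last holds). Time passes only in rows, so rows that do not move let the fingers close, or fill a call up. It gives the time, the measured TCP pose, the force and the opening at its end, in the units of the state.
- manip.get_state(): the state, without advancing time (a new reading comes with each control period).
- imaging.get_image(name): name is "side" or "top" or "wrist"; returns a dict with "image" (420x560x3 uint8, red, green, blue), "range_z" (420x560 float32, m along the optical axis (not along the pixel's ray), 0 where there is no reading), "fx", "fy", "cx", "cy" (pixels), "R" (3x3) and "t" (3): a world point X has camera coordinates R X + t. Camera axes: x right, y down, z forward; pixel columns grow to the right and rows downward; lengths in m; the calibration is good to about 2 mm. A picture is of the moment at which its call begins.
- workorder.sign_off(): hands the job in, once; it reports no verdict.
The state is a dict: "clock": time; "qpos": joint angles; "qd": joint speeds; "effort": joint torques, N m; "position": TCP position; "ee_rot": TCP orientation; "contact_force": force on the tool from outside, world axes, zero at the start; "moment": the same for the moment, N m; "width": finger opening in m.
Only numpy, scipy, OpenCV 4.12 (cv2) and the standard library are available. Lean on these libraries where they do the work, as an engineer would, in place of code of your own. Each camera call takes 0.05 s, during which the arm holds its last target.

TASK

Press the dispenser's plunger once, all the way down, and let it spring back, so that one tissue cassette comes out of the mouth onto the bench. Then, with the fingertips, nudge that cassette aside along the bench until it lies flat and wholly on the round filter paper, and come away. Slide it only, never pick it up; leave the other cassettes in the dispenser and the jar, slide box and steel cup where they stand.

Things in the scene. Friction and masses are not known exactly. Their poses are not given: they have to be found in the camera images.
- dispenser: White dispenser fixed on the bench, 140 mm long (x), 65 mm wide (y), 54 mm high without the plunger. Origin: on the bench, under the middle of the mouth, in the mouth face; the body lies at x = -140 to 0 mm. Its x axis points straight out of the mouth (roughly away from the robot), y to the left, z up. Open-topped magazine with four stacked cassettes just behind the mouth.
- mouth (a point): Middle of the mouth, 6 mm above the bench. A full press drives a steel ejector out here and leaves the lowest cassette on the bench, its centre about 37 mm in front of the mouth face (farther after a fast press), long side along the dispenser's y. The ejector draws back as the plunger rises; a further full press would eject the next.
- plunger_top (a point): Centre of the top face of the plunger's black round cap: 40 mm across, 10 mm thick, its top 92 mm above the bench when up. It is pressed straight down.
- plunger (a joint): Plunger travel in m: 0 up, 0.024 fully down. Spring: about 4 N to start, 8 N at the bottom; it returns by itself in under a second.
- cassette1_center (a point): Centre of the cassette that comes out first (the lowest of the stack): a pale grey-blue plastic block with slots in its top, 30 mm (its x) by 42 mm (its y) by 12 mm high, about 16 g; on the bench this point is 6 mm above it. At the start it is in the dispenser, x along the dispenser's x.
- corner0 (a point): A vertical edge of that first cassette, half-way up (6 mm above its underside), at its own x = 15 mm, y = 21 mm from the centre.
- corner1 (a point): A vertical edge of that first cassette, half-way up (6 mm above its underside), at its own x = 15 mm, y = -21 mm from the centre.
- corner2 (a point): A vertical edge of that first cassette, half-way up (6 mm above its underside), at its own x = -15 mm, y = -21 mm from the centre.
- corner3 (a point): A vertical edge of that first cassette, half-way up (6 mm above its underside), at its own x = -15 mm, y = 21 mm from the centre.
- cassette2: The second cassette of the stack, same shape as the first; must stay in the dispenser. Origin: centre of its underside.
- cassette3: The third cassette of the stack, same shape as the first; must stay in the dispenser. Origin: centre of its underside.
- cassette4: The top cassette of the stack, same shape as the first; must stay in the dispenser. Origin: centre of its underside.
- paper: Round sheet of white filter paper lying on the bench, 110 mm across, under 1 mm thick, fixed, no edge to catch on. Origin: its centre. It lies beside the path of the cassettes, to the left or to the right, its centre about 115 to 140 mm from the line straight out of the mouth.
- jar: Closed amber jar with a black cap, 42 mm across, 50 mm high, loose, on the other side of the mouth from the filter paper. Origin: centre of its underside. Leave alone.
- slidebox: Closed black slide box 85 x 60 x 30 mm, loose. Origin: centre of its underside. Leave alone.
- cup: Open steel cup, 60 mm across at the rim, 55 mm high, loose. Origin: centre of its underside. Leave alone.

How it is judged:
By the outcome, as a careful person would: the job done as asked, in the order asked, and still so for the second after the job is handed in, with the robot touching nothing.
It also fails if it takes over 48 s, if anything falls off the work surface, if the arm or the gripper's body presses on something with over 40 N, if the wrist force passes 120 N, or if a joint passes its speed limit or range.

## Working session

There is one attempt and no reset: what is moved stays moved. The work goes in short steps, Python scripts to look and compute and a tool call to move; the robot and the scene stay as the last step left them, time stands still between calls to the robot, and variables do not carry over. Pictures are saved under pics/ and viewed, and the job is handed in when it is done.

Besides the shell and the picture viewer there is one more tool, called by a JSON object that holds its "op" and its "data", one argument or row to a line. apply_moves: Moves the arm, as the interface text tells. Its arguments: {"type":"object","properties":{"moves":{"type":"array"},"newtons":{"type":"number"}},"required":["moves"]}

```bash
mkdir -p pics; ls; python3 - <<'E'
from rig import manip, imaging
import cv2, numpy as np
print(manip.get_state(), manip.pinch_z)
for n in ["top","side","wrist"]:
    d=imaging.get_image(n); cv2.imwrite(f"pics/{n}0.png",d["image"][:,:,::-1])
    np.savez(f"pics/{n}0.npz",**d)
    print(n,d["fx"],d["cx"],d["cy"],-d["R"].T@d["t"],d["R"].tolist())
E
```

```text
pics
{'clock': 0.0, 'qpos': array([-1.32298389e+00,  2.76590639e-01,  1.50612429e+00, -8.88218206e-06,
        1.36070427e+00, -1.20987464e-01]), 'qd': array([ 2.45530062e-04,  1.10523775e-03, -6.13290643e-05, -5.48858809e-04,
       -7.59911628e-05,  1.26289421e-03]), 'effort': array([ 3.92644142e-04, -4.16775441e+01, -2.45806861e+01, -3.31304191e-04,
        1.08830718e-02, -5.76579467e-06]), 'position': array([ 0.20715398, -0.53582364,  0.23044572]), 'ee_rot': array([-9.11160480e-04,  9.83045871e-01,  1.83357526e-01, -6.22078570e-05]), 'contact_force': array([0.17691073, 0.72259877, 0.4364974 ]), 'moment': array([0.04508012, 0.03328237, 0.017724  ]), 'width': 0.08490586278988675} 0.0187
top 526.3896140599195 275.9156355050681 205.85301954014432 [ 0.45607477 -0.00277391  1.09964616] [[0.001082730508681644, -0.9998786269614109, 0.015542169745863407], [-0.9985881187090091, -0.00190650645510941, -0.05308610370274923], [0.05310929172798288, -0.015462748103111787, -0.9984689812674463]]
side 405.16745861889785 281.55104758866605 209.38780734788557 [0.22615789 0.42737916 0.65919235] [[-0.8322049765702363, -0.5542678992095913, 0.014898754227072313], [-0.4159237070069974, 0.6062682619039209, -0.6778246562036203], [0.3666638063966632, -0.5702857972225723, -0.7350726240072643]]
wrist 361.6713178318779 275.06739713028304 214.42022552808882 [ 0.27382654 -0.51046835  0.37276757] [[0.36089086249773944, -0.9326068254711909, -0.001514744264649718], [-0.8947495466137256, -0.3466983907460682, 0.2814666493363303], [-0.26302287771251354, -0.10022342509930586, -0.95956981552214]]
```

View pics/top0.png

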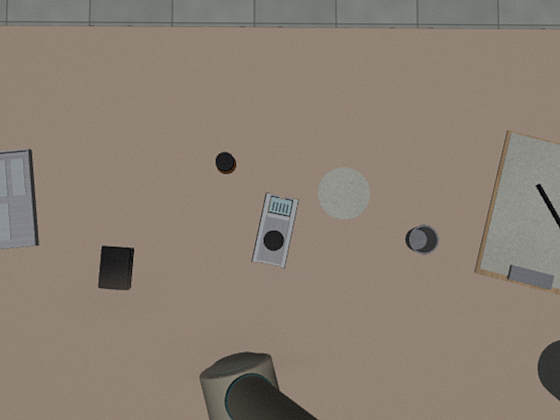

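View pics/side0.png

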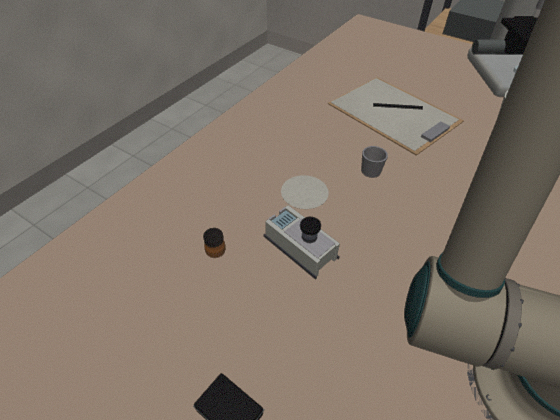

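The top view shows the dispenser with its mouth face near (282,195), the plunger cap at (274,240), the paper at (344,193), to the right at −y, the jar at (226,162) and the cup at (422,240). The slide box is far off at (116,268). Next I measure these.

```bash
cat > h.py <<'E'
import numpy as np, cv2
def cloud(d):
    z=np.asarray(d["range_z"],float); v,u=np.mgrid[:z.shape[0],:z.shape[1]]
    P=np.stack([(u-d["cx"])/d["fx"]*z,(v-d["cy"])/d["fy"]*z,z],-1)
    W=(P-d["t"])@d["R"]; W[z==0]=np.nan; return W
def px(d,X):
    c=d["R"]@np.array(X)+d["t"]; return d["fx"]*c[0]/c[2]+d["cx"],d["fy"]*c[1]/c[2]+d["cy"]
def on_plane(d,uv,z):
    uv=np.atleast_2d(np.array(uv,float)); r=np.c_[(uv[:,0]-d["cx"])/d["fx"],(uv[:,1]-d["cy"])/d["fy"],np.ones(len(uv))]@d["R"]
    C=-d["R"].T@d["t"]; return C+r*((z-C[2])/r[:,2])[:,None]
E
python3 - <<'E'
import numpy as np, cv2
from h import *
for n in ["top","side"]:
    d=dict(np.load(f"pics/{n}0.npz")); W=cloud(d); im=d["image"].astype(int)
    lo,hi=([195,130],[400,290]) if n=="top" else ([200,170],[360,285])
    M=np.zeros(W.shape[:2],bool); M[lo[1]:hi[1],lo[0]:hi[0]]=1
    fl=M&(abs(W[...,2])<.006); print(n,"bench z",np.nanmedian(W[fl][:,2]))
    cap=M&(W[...,2]>.08)&(W[...,2]<.105); p=W[cap]; print("cap",len(p),p.min(0),p.max(0),p.mean(0))
    dark=im.max(-1)<70
    body=M&(W[...,2]>.046)&(W[...,2]<.062); p=W[body]
    nn,lab,st,ce=cv2.connectedComponentsWithStats(body.astype(np.uint8))
    i=1+np.argmax(st[1:,4]); p=W[lab==i]; print("top z",np.median(p[:,2]),st[1:].tolist())
    r=cv2.minAreaRect((p[:,:2]*1000).astype(np.float32)); print("body rect",r, cv2.boxPoints(r).tolist())
    sat=im.max(-1)-im.min(-1)
    pap=fl&(sat<22)&(im.mean(-1)>125)
    nn,lab,st,ce=cv2.connectedComponentsWithStats(pap.astype(np.uint8)); i=1+np.argmax(st[1:,4]); p=W[lab==i]
    c,rr=cv2.minEnclosingCircle((p[:,:2]*1000).astype(np.float32)); print("paper",st[i],c,rr,cv2.fitEllipse(cv2.convexHull((p[:,:2]*1000).astype(np.float32))))
    jar=M&(W[...,2]>.04)&(W[...,1]>.05)
    print("jar",W[jar].mean(0) if jar.any() else None)
E
```

```text
top bench z 0.0011268987341277376
cap 334 [ 0.42529482 -0.03201011  0.08759908] [0.46343304 0.00622105 0.09795878] [ 0.44495764 -0.01248363  0.09314221]
top z 0.05337031494173482 [[215, 152, 19, 19, 281], [252, 193, 46, 75, 1840]]
body rect ((464.6618347167969, -16.568714141845703), (64.96444702148438, 140.08746337890625), 78.27940368652344) [[389.4801025390625, -34.14504623413086], [526.646728515625, -62.60231399536133], [539.8435668945312, 1.0076179504394531], [402.67694091796875, 29.464885711669922]]
paper [ 317  167   54   53 2131] (541.7183837890625, -161.56712341308594) 55.86540222167969 ((541.82861328125, -161.55657958984375), (109.95848846435547, 110.9017562866211), 27.6721134185791)
jar [0.60159663 0.0850047  0.05077241]
side bench z 0.0005608008536195472
cap 323 [ 0.42565428 -0.03047572  0.08197132] [0.46434505 0.00811814 0.0949148 ] [ 0.44380706 -0.00911617  0.09152743]
top z 0.05267191868891248 [[265, 205, 75, 59, 1627], [203, 228, 20, 16, 258]]
body rect ((464.9357604980469, -15.483264923095703), (66.35037231445312, 140.56089782714844), 78.055908203125) [[389.31103515625, -33.39516830444336], [526.8287963867188, -62.48524856567383], [540.5604858398438, 2.428638458251953], [403.042724609375, 31.518718719482422]]
paper [ 281  175   48   34 1244] (542.6304321289062, -162.19415283203125) 56.811805725097656 ((543.0704345703125, -160.91995239257812), (108.57789611816406, 110.09735870361328), 51.824989318847656)
jar [0.60041058 0.08805308 0.04944687]
```

```bash
cat > plan.py <<'E'
import sys, numpy as np
from scipy.spatial.transform import Rotation as R
from rig import manip
a=np.array([.979,-.203]); b=np.array([.203,.979]); m=np.array([.5335,-.0305])
def show():
    s=manip.get_state(); Rm=R.from_quat(np.roll(s["ee_rot"],-1)).as_matrix(); p=s["position"]
    l=p[:2]-m
    print("t",round(s["clock"],2),"pos",p.round(4),"disp-frame",(l@a).round(4),(l@b).round(4),"yaw",np.degrees(np.arctan2(Rm[1,0],Rm[0,0])).round(2),"tilt",np.degrees(np.arccos(-Rm[2,2])).round(2),"F",s["contact_force"].round(1),"w",round(s["width"],3),"q",s["qpos"].round(2))
    return s,Rm,p
def plan(goal,n,yaw=78.3):
    s,Rm,p=show(); g=R.from_matrix(np.array([[np.cos(np.radians(yaw)),np.sin(np.radians(yaw)),0],[np.sin(np.radians(yaw)),-np.cos(np.radians(yaw)),0],[0,0,-1]]).T if 0 else np.column_stack([[np.cos(np.radians(yaw)),np.sin(np.radians(yaw)),0],[np.sin(np.radians(yaw)),-np.cos(np.radians(yaw)),0],[0,0,-1]]))
    rv=(R.from_matrix(Rm).inv()*g).as_rotvec()/n; C=Rm.copy(); d=(np.array(goal)-p)/n
    for i in range(n):
        print((C.T@d).round(4),rv.round(4)); C=C@R.from_rotvec(rv).as_matrix()
if __name__=="__main__":
    v=list(map(float,sys.argv[1:]))
    if v: plan(v[:3],int(v[3]))
    else: show()
E
python3 plan.py .4446 -.0118 .16 16
```

```text
t 0.15 pos [ 0.2072 -0.536   0.2306] disp-frame -0.2169 -0.5611 yaw 21.13 tilt 0.08 F [-0.3  0.  -0.1] w 0.085 q [-1.32  0.28  1.51  0.    1.36 -0.12]
[ 0.0256 -0.0252  0.0045] [-0.0001 -0.0001 -0.0624]
[ 0.0272 -0.0236  0.0045] [-0.0001 -0.0001 -0.0624]
[ 0.0286 -0.0218  0.0044] [-0.0001 -0.0001 -0.0624]
[ 0.0299 -0.02    0.0044] [-0.0001 -0.0001 -0.0624]
[ 0.0311 -0.0181  0.0044] [-0.0001 -0.0001 -0.0624]
[ 0.0321 -0.0161  0.0044] [-0.0001 -0.0001 -0.0624]
[ 0.0331 -0.0141  0.0044] [-0.0001 -0.0001 -0.0624]
[ 0.0339 -0.012   0.0044] [-0.0001 -0.0001 -0.0624]
[ 0.0346 -0.0099  0.0044] [-0.0001 -0.0001 -0.0624]
[ 0.0351 -0.0077  0.0044] [-0.0001 -0.0001 -0.0624]
[ 0.0355 -0.0055  0.0044] [-0.0001 -0.0001 -0.0624]
[ 0.0358 -0.0033  0.0044] [-0.0001 -0.0001 -0.0624]
[ 0.0359 -0.001   0.0044] [-0.0001 -0.0001 -0.0624]
[0.0359 0.0012 0.0044] [-0.0001 -0.0001 -0.0624]
[0.0358 0.0035 0.0044] [-0.0001 -0.0001 -0.0624]
[0.0355 0.0057 0.0044] [-0.0001 -0.0001 -0.0624]
```

{"op": "apply_moves", "data": {
  "moves": [0, 0.0256, -0.0252, 0.004, 0, 0, -0.062, 0, 0.027, -0.0236, 0.004, 0, 0, -0.062, 0, 0.0286, -0.0218, 0.004, 0, 0, -0.062, 0, 0.03, -0.02, 0.004, 0, 0, -0.062, 0, 0.031, -0.018, 0.004, 0, 0, -0.062, 0, 0.032, -0.016, 0.004, 0, 0, -0.062, 0, 0.033, -0.014, 0.004, 0, 0, -0.062, 0, 0.034, -0.012, 0.004, 0, 0, -0.062],
  "newtons": 30
}}

```text
clock: 0.82
position: [0.3251, -0.2712, 0.1937]
ee_rot: [0.0, 0.906, 0.424, -0.001]
contact_force: [0.9, 0.8, -0.3]
width: 0.0002
```

```bash
python3 plan.py .4446 -.0118 .15 12
```

```text
t 0.82 pos [ 0.3251 -0.2712  0.1937] disp-frame -0.1551 -0.278 yaw 50.14 tilt 0.14 F [ 0.9  0.8 -0.3] w 0.0 q [-0.86  0.07  1.86 -0.    1.21 -0.16]
[ 0.023  -0.0062  0.0036] [-0.0001  0.0002 -0.041 ]
[ 0.0232 -0.0053  0.0036] [-0.0001  0.0002 -0.041 ]
[ 0.0234 -0.0043  0.0036] [-0.0001  0.0002 -0.041 ]
[ 0.0236 -0.0033  0.0036] [-0.0001  0.0002 -0.041 ]
[ 0.0237 -0.0024  0.0036] [-0.0001  0.0002 -0.041 ]
[ 0.0238 -0.0014  0.0036] [-0.0001  0.0002 -0.041 ]
[ 0.0238 -0.0004  0.0036] [-0.0001  0.0002 -0.041 ]
[0.0238 0.0005 0.0036] [-0.0001  0.0002 -0.041 ]
[0.0238 0.0015 0.0036] [-0.0001  0.0002 -0.041 ]
[0.0237 0.0025 0.0036] [-0.0001  0.0002 -0.041 ]
[0.0236 0.0035 0.0036] [-0.0001  0.0002 -0.041 ]
[0.0234 0.0044 0.0036] [-0.0001  0.0002 -0.041 ]
```

{"op": "apply_moves", "data": {
  "moves": [0, 0.034, -0.009, 0.004, 0, 0, -0.062, 0, 0.035, -0.007, 0.004, 0, 0, -0.062, 0, 0.0355, -0.005, 0.004, 0, 0, -0.062, 0, 0.036, -0.003, 0.004, 0, 0, -0.062, 0, 0.036, -0.001, 0.004, 0, 0, -0.062, 0, 0.036, 0.001, 0.004, 0, 0, -0.062, 0, 0.036, 0.003, 0.004, 0, 0, -0.062, 0, 0.03, 0.004, 0.004, 0, 0, -0.062]
}}

```text
clock: 1.48
position: [0.4395, 0.0015, 0.1596]
ee_rot: [0.001, 0.766, 0.642, -0.0]
contact_force: [0.4, -1.2, -0.2]
width: -0.0001
```

```bash
python3 plan.py .4446 -.0118 .11 6
```

```text
t 1.48 pos [0.4395 0.0015 0.1596] disp-frame -0.0985 0.0123 yaw 79.92 tilt 0.11 F [ 0.4 -1.2 -0.2] w -0.0 q [-0.15  0.13  1.89 -0.    1.12  0.02]
[-0.002   0.0012  0.0083] [0.0001 0.0003 0.0047]
[-0.002   0.0012  0.0083] [0.0001 0.0003 0.0047]
[-0.002   0.0012  0.0083] [0.0001 0.0003 0.0047]
[-0.002   0.0013  0.0083] [0.0001 0.0003 0.0047]
[-0.002   0.0013  0.0083] [0.0001 0.0003 0.0047]
[-0.002   0.0013  0.0083] [0.0001 0.0003 0.0047]
```

{"op": "apply_moves", "data": {
  "moves": [0, -0.002, 0.001, 0.008, 0, 0, 0.005, 0, -0.002, 0.001, 0.008, 0, 0, 0.005, 0, -0.002, 0.001, 0.008, 0, 0, 0.005, 0, -0.002, 0.001, 0.008, 0, 0, 0.005, 0, -0.002, 0.001, 0.008, 0, 0, 0.005, 0, -0.002, 0.001, 0.006, 0, 0, 0.004, 0, 0, 0, 0, 0, 0, 0, 0, 0, 0, 0, 0, 0, 0]
}}

```text
clock: 2.15
position: [0.4424, -0.0107, 0.1077]
ee_rot: [-0.001, 0.776, 0.631, -0.001]
contact_force: [-0.8, 0.7, 0.2]
width: -0.0
```

```bash
python3 plan.py .4446 -.0118 .092 4; python3 - <<'E'
from rig import imaging
import cv2,numpy as np
d=imaging.get_image("side"); cv2.imwrite("pics/side1.png",cv2.resize(d["image"][150:300,200:400,::-1],(800,600)))
E
```

```text
t 2.15 pos [ 0.4424 -0.0107  0.1077] disp-frame -0.0932 0.0009 yaw 78.27 tilt 0.18 F [-0.8  0.7  0.2] w -0.0 q [-0.18  0.19  1.96 -0.    0.99  0.02]
[-0.0002  0.0006  0.0039] [-0.0008  0.0002 -0.0001]
[-0.0002  0.0006  0.0039] [-0.0008  0.0002 -0.0001]
[-0.0002  0.0006  0.0039] [-0.0008  0.0002 -0.0001]
[-0.0002  0.0006  0.0039] [-0.0008  0.0002 -0.0001]
```

View pics/side1.png

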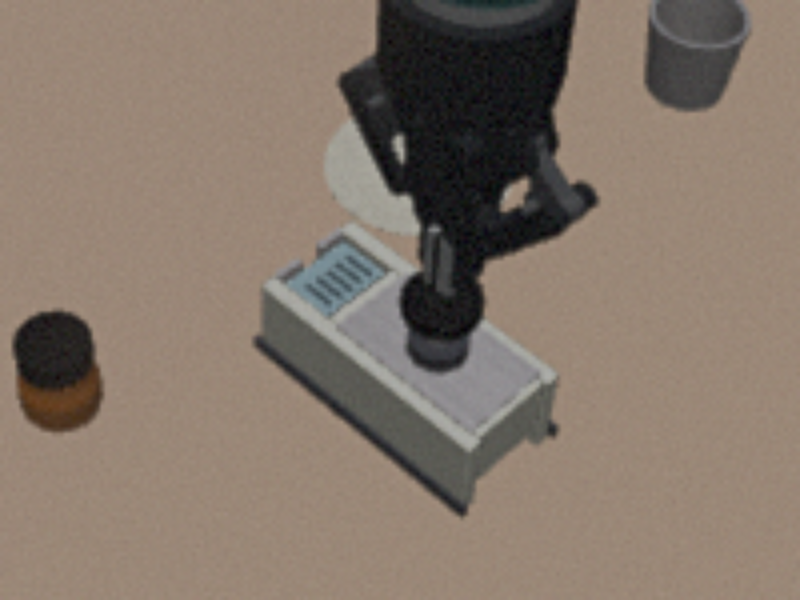

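The fingertips sit right over the cap at about (440,290), well centred, so I start a slow press.

{"op": "apply_moves", "data": {
  "moves": [0, 0, 0.001, 0.005, 0, 0, 0, 0, 0, 0.0005, 0.005, 0, 0, 0, 0, 0, 0.0005, 0.003, 0, 0, 0, 0, 0, 0, 0.003, 0, 0, 0, 0, 0, 0, 0.003, 0, 0, 0, 0, 0, 0, 0.003, 0, 0, 0, 0, 0, 0, 0.003, 0, 0, 0, 0, 0, 0, 0.003, 0, 0, 0]
}}

```text
clock: 2.87
position: [0.446, -0.0121, 0.0812]
ee_rot: [0.001, 0.776, 0.631, -0.0]
contact_force: [-2.0, -0.2, 8.4]
width: 0.0001
```

```bash
python3 plan.py
```

```text
t 2.87 pos [ 0.446  -0.0121  0.0812] disp-frame -0.0894 0.0002 yaw 78.27 tilt 0.14 F [-2.  -0.2  8.4] w 0.0 q [-0.18  0.23  2.   -0.    0.91  0.02]
```

{"op": "apply_moves", "data": {
  "moves": [0, 0, 0, 0.003, 0, 0, 0, 0, 0, 0, 0.003, 0, 0, 0, 0, 0, 0, 0.003, 0, 0, 0, 0, 0, 0, 0.003, 0, 0, 0, 0, 0, 0, 0.003, 0, 0, 0, 0, 0, 0, 0.003, 0, 0, 0, 0, 0, 0, 0.002, 0, 0, 0, 0, 0, 0, 0.002, 0, 0, 0]
}}

```text
clock: 3.53
position: [0.446, -0.0121, 0.0679]
ee_rot: [0.003, 0.774, 0.633, -0.0]
contact_force: [-5.2, 0.6, 18.5]
width: 0.0002
```

```bash
python3 plan.py
```

```text
t 3.53 pos [ 0.446  -0.0121  0.0679] disp-frame -0.0894 0.0002 yaw 78.52 tilt 0.37 F [-5.2  0.6 18.5] w 0.0 q [-0.18  0.25  2.02 -0.01  0.87  0.02]
```

{"op": "apply_moves", "data": {
  "moves": [0, 0, 0, 0.002, 0, 0, 0, 0, 0, 0, 0.002, 0, 0, 0, 0, 0, 0, 0.003, 0, 0, 0, 0, 0, 0, 0.003, 0, 0, 0, 0, 0, 0, 0.003, 0, 0, 0, 0, 0, 0, 0.003, 0, 0, 0, 0, 0, 0, 0.003, 0, 0, 0, 0, 0, 0, 0.003, 0, 0, 0]
}}

```text
clock: 4.2
position: [0.4461, -0.0122, 0.0678]
ee_rot: [0.007, 0.773, 0.635, 0.001]
contact_force: [-7.8, 1.4, 29.7]
width: 0.0004
```

```bash
python3 plan.py;  python3 - <<'E'
from rig import imaging
import cv2,numpy as np
d=imaging.get_image("side"); cv2.imwrite("pics/side2.png",cv2.resize(d["image"][150:300,200:400,::-1],(800,600)))
E
```

```text
t 4.2 pos [ 0.4461 -0.0122  0.0678] disp-frame -0.0893 0.0002 yaw 78.78 tilt 0.86 F [-7.8  1.4 29.7] w 0.0 q [-0.18  0.24  2.02 -0.01  0.86  0.03]
```

View pics/side2.png

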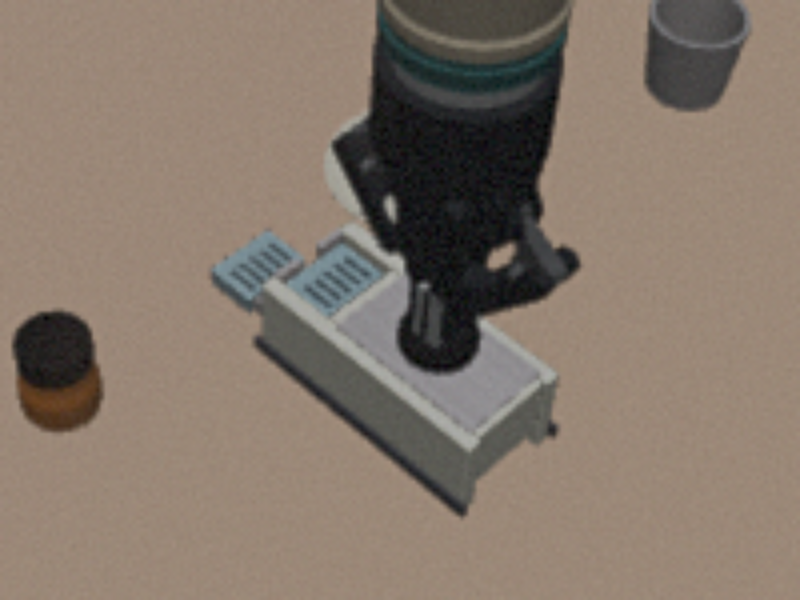

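The plunger is at the stop (z 0.0678, no more give), and the cassette lies in front of the mouth at about (258,270). I release it and rise.

{"op": "apply_moves", "data": {
  "moves": [0, 0, 0, -0.005, 0, 0, 0, 0, 0, 0, -0.005, 0, 0, 0, 0, 0, 0, -0.01, 0, 0, 0, 0, 0, 0, -0.015, 0, 0, 0, 0, 0, 0, -0.02, 0, 0, 0, 0, 0, 0, -0.02, 0, 0, 0, 0, 0, 0, -0.02, 0, 0, 0, 0, 0, 0, -0.01, 0, 0, 0]
}}

```text
clock: 4.92
position: [0.443, -0.0096, 0.1763]
ee_rot: [0.006, 0.772, 0.636, -0.0]
contact_force: [0.2, -0.3, -0.1]
width: -0.0002
```

```bash
cat > cas.py <<'E'
import sys
from rig import imaging
from h import *
from plan import a,b,m
tag=sys.argv[1]
for n in ["top","side"]:
    d=imaging.get_image(n); W=cloud(d); im=d["image"].astype(int)
    u,v=px(d,[.55,-.08,0]); 
    if n=="side": cv2.imwrite(f"pics/side{tag}.png",cv2.resize(d["image"][150:300,200:400,::-1],(800,600)))
    else: cv2.imwrite(f"pics/top{tag}.png",cv2.resize(d["image"][130:280,200:400,::-1],(800,600)))
    L=(W[...,:2]-m)
    M=(W[...,2]>.006)&(W[...,2]<.02)&(L@a>.008)&(L@a<.15)&(L@b<.07)&(L@b>-.22)
    nn,lab,st,ce=cv2.connectedComponentsWithStats(M.astype(np.uint8)); i=1+np.argmax(st[1:,4])
    p=W[lab==i]; q=p[:,:2]-m; q=np.c_[q@a,q@b]*1000
    r=cv2.minAreaRect(q.astype(np.float32)); print(n,st[i],"z",np.median(p[:,2]).round(4),"rect in dispenser frame mm",r)
    C=np.array(r[0])/1000; cw=m+C[0]*a+C[1]*b; print(" world",cw.round(4),"d paper",np.linalg.norm(cw-[.542,-.1615]).round(4), "corners max d",max(np.linalg.norm(m+x[0]/1000*a+x[1]/1000*b-[.542,-.1615]) for x in cv2.boxPoints(r)).round(4))
E
python3 plan.py; python3 cas.py 3
```

```text
t 4.92 pos [ 0.443  -0.0096  0.1763] disp-frame -0.0929 0.002 yaw 78.93 tilt 0.73 F [ 0.2 -0.3 -0.1] w -0.0 q [-0.17  0.11  1.86 -0.01  1.16  0.02]
top [274 171  23  18 293] z 0.0131 rect in dispenser frame mm ((36.32099533081055, -0.4146137237548828), (30.132104873657227, 41.543731689453125), 0.5765168070793152)
 world [ 0.569  -0.0383] d paper 0.1261 corners max d 0.1479
side [253 208  23  19 211] z 0.0125 rect in dispenser frame mm ((37.53379821777344, 0.19268798828125), (31.53815460205078, 42.994686126708984), 1.463087797164917)
 world [ 0.5703 -0.0379] d paper 0.1268 corners max d 0.1497
```

View pics/side3.png

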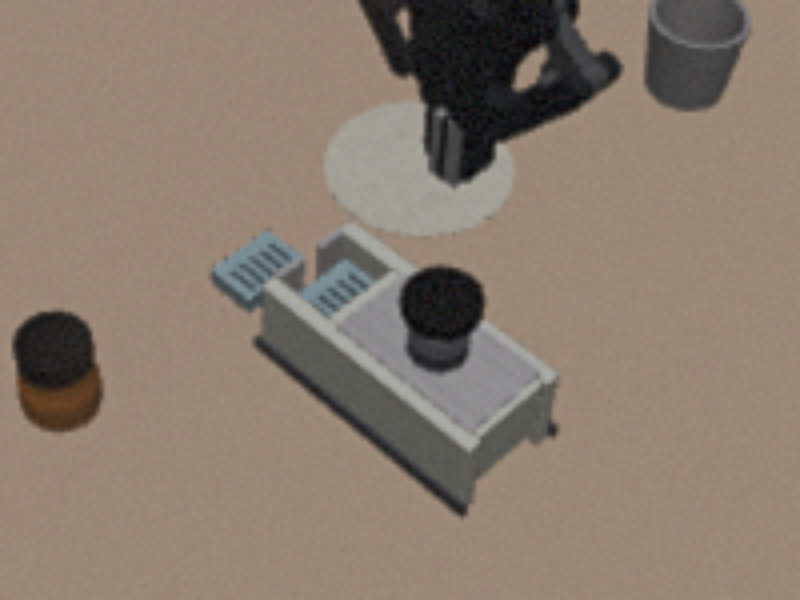

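The plunger is back up, one cassette lies square at about (37, 0) mm in the dispenser frame, and the stack has dropped by one. The push is straight along −y of the dispenser, about 126 mm. I move to its left side first.

```bash
python3 plan.py .5813 .0127 .13 6
```

```text
t 5.02 pos [ 0.4434 -0.0097  0.176 ] disp-frame -0.0924 0.002 yaw 78.93 tilt 0.78 F [ 0.3  0.1 -0.2] w -0.0 q [-0.17  0.11  1.86 -0.01  1.15  0.02]
[0.0081 0.0218 0.0078] [0.0018 0.0014 0.0018]
[0.0082 0.0218 0.0078] [0.0018 0.0014 0.0018]
[0.0082 0.0218 0.0078] [0.0018 0.0014 0.0018]
[0.0082 0.0218 0.0077] [0.0018 0.0014 0.0018]
[0.0083 0.0218 0.0077] [0.0018 0.0014 0.0018]
[0.0083 0.0218 0.0077] [0.0018 0.0014 0.0018]
```

{"op": "apply_moves", "data": {
  "moves": [0, 0.008, 0.022, 0.0, 0.002, 0.0015, 0.002, 0, 0.008, 0.022, 0.0, 0.002, 0.0015, 0.002, 0, 0.008, 0.022, 0.008, 0.002, 0.0015, 0.002, 0, 0.008, 0.022, 0.008, 0.002, 0.0015, 0.002, 0, 0.008, 0.022, 0.008, 0.002, 0.0015, 0.002, 0, 0.008, 0.022, 0.008, 0.002, 0.0015, 0.002, 0, 0.002, 0.004, 0.01, 0, 0, 0, 0, 0, 0, 0.004, 0, 0, 0]
}}

```text
clock: 5.68
position: [0.5871, 0.0149, 0.1187]
ee_rot: [-0.005, 0.776, 0.631, -0.004]
contact_force: [-1.7, 0.4, -0.2]
width: 0.0003
```

```bash
python3 plan.py .5813 .0127 .006 8
```

```text
t 5.68 pos [0.5871 0.0149 0.1187] disp-frame 0.0433 0.0553 yaw 78.24 tilt 0.68 F [-1.7  0.4 -0.2] w 0.0 q [-0.09  0.38  1.64  0.    1.13  0.11]
[-0.0004 -0.0005  0.0141] [-0.0015 -0.     -0.0001]
[-0.0004 -0.0005  0.0141] [-0.0015 -0.     -0.0001]
[-0.0004 -0.0005  0.0141] [-0.0015 -0.     -0.0001]
[-0.0004 -0.0006  0.0141] [-0.0015 -0.     -0.0001]
[-0.0004 -0.0006  0.0141] [-0.0015 -0.     -0.0001]
[-0.0004 -0.0006  0.0141] [-0.0015 -0.     -0.0001]
[-0.0004 -0.0006  0.0141] [-0.0015 -0.     -0.0001]
[-0.0004 -0.0006  0.0141] [-0.0015 -0.     -0.0001]
```

{"op": "apply_moves", "data": {
  "moves": [0, 0, -0.001, 0.014, -0.002, 0, 0, 0, 0, -0.001, 0.014, -0.002, 0, 0, 0, 0, -0.001, 0.014, -0.002, 0, 0, 0, 0, -0.001, 0.014, -0.002, 0, 0, 0, 0, -0.001, 0.014, -0.002, 0, 0, 0, 0, 0, 0.012, -0.002, 0, 0, 0, 0, 0, 0.008, 0, 0, 0, 0, 0, 0, 0.0, 0, 0, 0]
}}

```text
clock: 6.35
position: [0.5659, 0.0164, 0.0173]
ee_rot: [-0.007, 0.775, 0.631, -0.008]
contact_force: [0.0, -0.2, 1.0]
width: -0.0002
```

```bash
python3 plan.py .5813 .0127 .0055 3; python3 cas.py 4
```

```text
t 6.35 pos [0.5659 0.0164 0.0173] disp-frame 0.0222 0.0525 yaw 78.31 tilt 1.19 F [ 0.  -0.2  1. ] w -0.0 q [-0.09  0.47  1.8  -0.    0.89  0.11]
[-0.0002  0.0054  0.0038] [-0.0068  0.0011  0.    ]
[-0.0002  0.0053  0.0038] [-0.0068  0.0011  0.    ]
[-0.0002  0.0053  0.0039] [-0.0068  0.0011  0.    ]
top [274 180   6   6  25] z 0.0135 rect in dispenser frame mm ((26.393516540527344, 15.289653778076172), (10.409439086914062, 10.392556190490723), 10.107685089111328)
 world [ 0.5624 -0.0209] d paper 0.1421 corners max d 0.1479
side [260 223   5   4   9] z 0.0099 rect in dispenser frame mm ((22.016891479492188, 18.281810760498047), (9.691352844238281, 4.029303073883057), 76.78939819335938)
 world [ 0.5588 -0.0171] d paper 0.1454 corners max d 0.1506
```

View pics/side4.png

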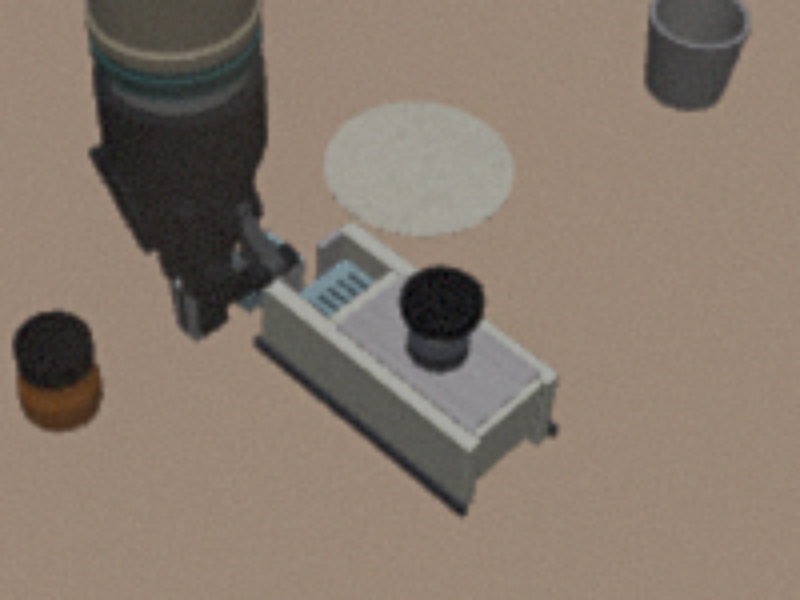

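{"op": "apply_moves", "data": {
  "moves": [0, 0, 0.006, 0, -0.006, 0.001, 0, 0, 0, 0.006, 0, -0.006, 0.001, 0, 0, 0, 0.005, 0.001, -0.006, 0.001, 0, 0, 0, 0, 0.003, 0, 0, 0, 0, 0, 0, 0.003, 0, 0, 0, 0, 0, 0, 0.002, 0, 0, 0, 0, 0, 0, 0, 0, 0, 0, 0, 0, 0, 0, 0, 0, 0]
}}

```text
clock: 7.12
position: [0.5898, 0.0119, 0.0127]
ee_rot: [0.004, 0.775, 0.631, 0.004]
contact_force: [0.6, 0.7, -0.4]
width: -0.0003
```

```bash
python3 plan.py .5813 .0127 .0055 3
```

```text
t 7.12 pos [0.5898 0.0119 0.0127] disp-frame 0.0465 0.0529 yaw 78.3 tilt 0.67 F [ 0.6  0.7 -0.4] w -0.0 q [-0.1   0.49  1.77 -0.    0.87  0.11]
[-0.0003 -0.0029  0.0024] [ 0.0039 -0.0004 -0.    ]
[-0.0003 -0.0029  0.0024] [ 0.0039 -0.0004 -0.    ]
[-0.0003 -0.0028  0.0024] [ 0.0039 -0.0004 -0.    ]
```

{"op": "apply_moves", "data": {
  "moves": [0, 0, -0.003, 0.002, 0.002, 0, 0, 0, 0, -0.003, 0.002, 0.002, 0, 0, 0, 0, 0, 0.002, 0, 0, 0, 0, 0, 0, 0.001, 0, 0, 0, 0, 0, 0, 0, 0, 0, 0, 0, 0, 0, 0, 0, 0, 0, 0, 0, 0, 0, 0, 0, 0, 0, 0, 0, 0, 0, 0, 0]
}}

```text
clock: 7.78
position: [0.5823, 0.0135, 0.0045]
ee_rot: [0.002, 0.775, 0.631, 0.002]
contact_force: [0.5, 0.1, 0.2]
width: 0.0
```

```bash
python3 plan.py .5813 .0127 .0055 3
```

```text
t 7.78 pos [0.5823 0.0135 0.0045] disp-frame 0.0388 0.053 yaw 78.32 tilt 0.32 F [0.5 0.1 0.2] w 0.0 q [-0.1   0.49  1.79  0.    0.85  0.11]
[-0.0003 -0.0003 -0.0003] [ 0.0018 -0.0004  0.0001]
[-0.0003 -0.0003 -0.0003] [ 0.0018 -0.0004  0.0001]
[-0.0003 -0.0003 -0.0003] [ 0.0018 -0.0004  0.0001]
```

{"op": "apply_moves", "data": {
  "moves": [0, -0.005, 0, 0, 0, 0, 0, 0, -0.005, 0, 0, 0, 0, 0, 0, -0.005, 0, 0, 0, 0, 0, 0, -0.005, 0, 0, 0, 0, 0, 0, -0.005, 0, 0, 0, 0, 0, 0, -0.005, 0, 0, 0, 0, 0, 0, -0.005, 0, 0, 0, 0, 0, 0, -0.005, 0, 0, 0, 0, 0]
}}

```text
clock: 8.45
position: [0.5739, -0.0296, 0.0049]
ee_rot: [0.002, 0.775, 0.632, 0.002]
contact_force: [0.2, 0.3, 0.3]
width: 0.0003
```

```bash
python3 plan.py; python3 cas.py 5
```

```text
t 8.45 pos [ 0.5739 -0.0296  0.0049] disp-frame 0.0394 0.0091 yaw 78.34 tilt 0.38 F [0.2 0.3 0.3] w 0.0 q [-0.17  0.48  1.81  0.    0.84  0.03]
top [293 183  13   8  64] z 0.0136 rect in dispenser frame mm ((28.81549835205078, -31.861976623535156), (22.821300506591797, 14.796904563903809), 88.79345703125)
 world [ 0.5552 -0.0675] d paper 0.0949 corners max d 0.1071
side [255 208  28  15  76] z 0.0127 rect in dispenser frame mm ((27.47388458251953, -9.664356231689453), (67.0871353149414, 16.947734832763672), 75.12049102783203)
 world [ 0.5584 -0.0455] d paper 0.1171 corners max d 0.1516
```

View pics/side5.png

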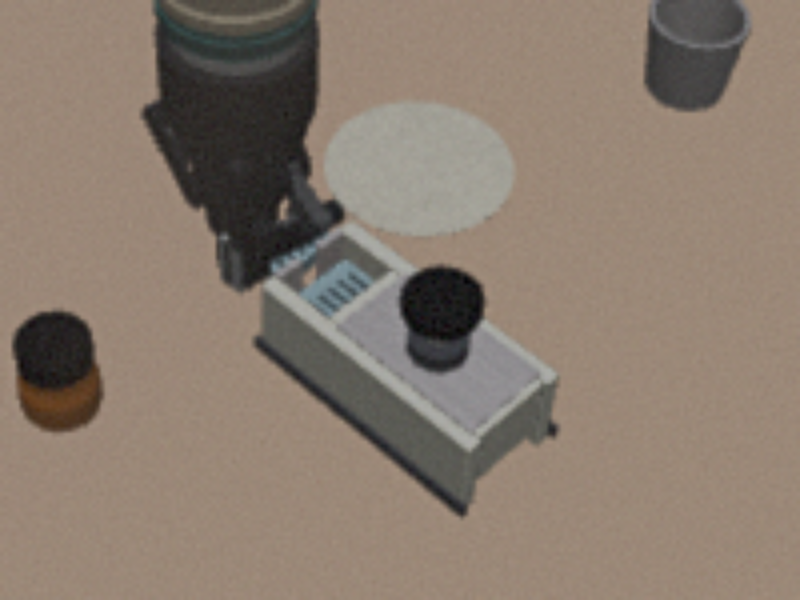

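The cassette is moving squarely ahead of the fingers, with its far edge near −43 mm. I keep pushing.

{"op": "apply_moves", "data": {
  "moves": [0, -0.005, 0, 0, 0, 0, 0, 0, -0.005, 0, 0, 0, 0, 0, 0, -0.005, 0, 0, 0, 0, 0, 0, -0.005, 0, 0, 0, 0, 0, 0, -0.005, 0, 0, 0, 0, 0, 0, -0.005, 0, 0, 0, 0, 0, 0, -0.005, 0, 0, 0, 0, 0, 0, -0.005, 0, 0, 0, 0, 0]
}}

```text
clock: 9.22
position: [0.5652, -0.072, 0.0049]
ee_rot: [0.002, 0.775, 0.632, 0.003]
contact_force: [0.4, 0.5, 0.7]
width: -0.0001
```

```bash
python3 plan.py; python3 cas.py 6
```

```text
t 9.22 pos [ 0.5652 -0.072   0.0049] disp-frame 0.0394 -0.0342 yaw 78.35 tilt 0.39 F [0.4 0.5 0.7] w -0.0 q [-0.25  0.48  1.82  0.    0.83 -0.05]
top [316 189  10   6  38] z 0.0132 rect in dispenser frame mm ((27.405025482177734, -77.6348876953125), (11.856173515319824, 17.540199279785156), 0.6238070726394653)
 world [ 0.5446 -0.1121] d paper 0.0495 corners max d 0.0592
side [269 198  29  15 100] z 0.0124 rect in dispenser frame mm ((28.001331329345703, -52.770538330078125), (66.61595153808594, 25.05652618408203), 67.75456237792969)
 world [ 0.5502 -0.0878] d paper 0.0741 corners max d 0.1095
```

View pics/top6.png

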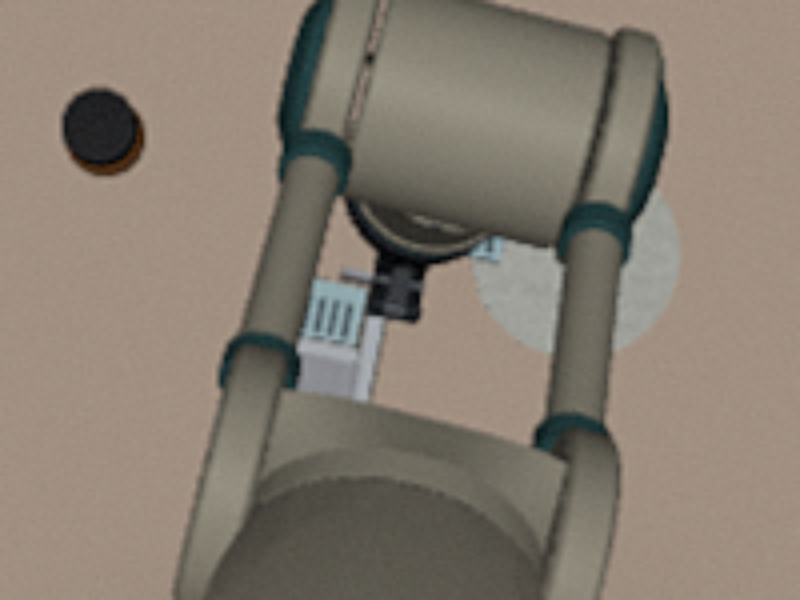

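At (487,248) the cassette's leading edge is on the paper and still square. About 61 mm remain.

{"op": "apply_moves", "data": {
  "moves": [0, -0.005, 0, 0, 0, 0, 0, 0, -0.005, 0, 0, 0, 0, 0, 0, -0.005, 0, 0, 0, 0, 0, 0, -0.005, 0, 0, 0, 0, 0, 0, -0.005, 0, 0, 0, 0, 0, 0, -0.005, 0, 0, 0, 0, 0, 0, -0.005, 0, 0, 0, 0, 0, 0, -0.005, 0, 0, 0, 0, 0]
}}

```text
clock: 9.98
position: [0.5564, -0.1145, 0.0049]
ee_rot: [0.002, 0.775, 0.632, 0.003]
contact_force: [0.0, -0.8, 1.1]
width: 0.0003
```

```bash
python3 plan.py; python3 cas.py 7
```

```text
t 9.98 pos [ 0.5564 -0.1145  0.0049] disp-frame 0.0395 -0.0776 yaw 78.36 tilt 0.4 F [ 0.  -0.8  1.1] w 0.0 q [-0.33  0.48  1.83  0.    0.83 -0.13]
top [339 195   7   5  17] z 0.0124 rect in dispenser frame mm ((23.68704605102539, -125.8858642578125), (7.181063652038574, 13.282288551330566), 42.88909149169922)
 world [ 0.5311 -0.1586] d paper 0.0113 corners max d 0.0186
side [283 189  28  14 118] z 0.0126 rect in dispenser frame mm ((27.52642059326172, -95.65660095214844), (65.69094848632812, 23.900802612304688), 66.41133117675781)
 world [ 0.541  -0.1297] d paper 0.0318 corners max d 0.066
```

View pics/side7.png

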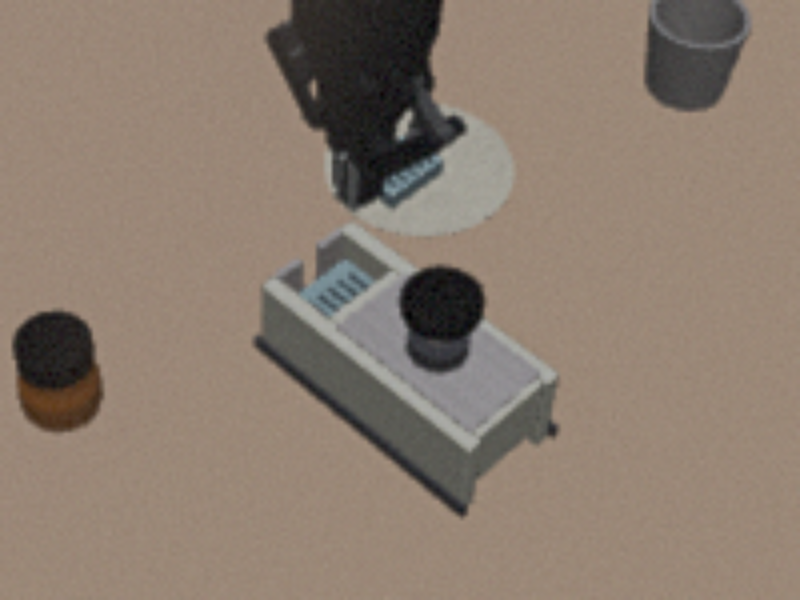

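{"op": "apply_moves", "data": {
  "moves": [0, -0.004, 0, 0, 0, 0, 0, 0, -0.004, 0, 0, 0, 0, 0, 0, -0.003, 0, 0, 0, 0, 0, 0, -0.003, 0, 0, 0, 0, 0, 0, -0.002, 0, 0, 0, 0, 0, 0, 0, 0, 0, 0, 0, 0, 0, 0, 0, 0, 0, 0, 0, 0, 0, 0, 0, 0, 0, 0]
}}

```text
clock: 10.75
position: [0.5528, -0.132, 0.0048]
ee_rot: [0.002, 0.776, 0.631, 0.003]
contact_force: [-0.7, -0.1, 0.2]
width: -0.0001
```

```bash
python3 plan.py
```

```text
t 10.75 pos [ 0.5528 -0.132   0.0048] disp-frame 0.0395 -0.0955 yaw 78.3 tilt 0.4 F [-0.7 -0.1  0.2] w -0.0 q [-0.36  0.48  1.83  0.    0.83 -0.16]
```

Target reached. I back off from the cassette, then rise.

{"op": "apply_moves", "data": {
  "moves": [0, 0.005, 0, 0, 0, 0, 0, 0, 0.006, 0, 0, 0, 0, 0, 0, 0.006, 0, 0, 0, 0, 0, 0, 0.002, 0, -0.01, 0, 0, 0, 0, 0, 0, -0.03, 0, 0, 0, 0, 0, 0, -0.035, 0, 0, 0, 0, 0, 0, -0.035, 0, 0, 0, 0, 0, 0, -0.035, 0, 0, 0]
}}

```text
clock: 11.42
position: [0.5502, -0.1066, 0.1484]
ee_rot: [-0.007, 0.775, 0.632, -0.003]
contact_force: [0.0, 0.6, 0.3]
width: -0.0002
```

```bash
python3 plan.py; python3 cas.py 8
```

```text
t 11.42 pos [ 0.5502 -0.1066  0.1484] disp-frame 0.0318 -0.0711 yaw 78.47 tilt 0.88 F [0.  0.6 0.3] w -0.0 q [-0.32  0.32  1.66  0.    1.18 -0.12]
top [337 189  19  12  97] z 0.0124 rect in dispenser frame mm ((26.578866958618164, -135.57435607910156), (19.123355865478516, 41.27347946166992), 35.734291076660156)
 world [ 0.532  -0.1686] d paper 0.0123 corners max d 0.0316
side [294 180  22  17 207] z 0.0126 rect in dispenser frame mm ((36.893646240234375, -126.55490112304688), (31.764862060546875, 45.21590805053711), 2.0726232528686523)
 world [ 0.5439 -0.1619] d paper 0.002 corners max d 0.0288
```

View pics/side8.png

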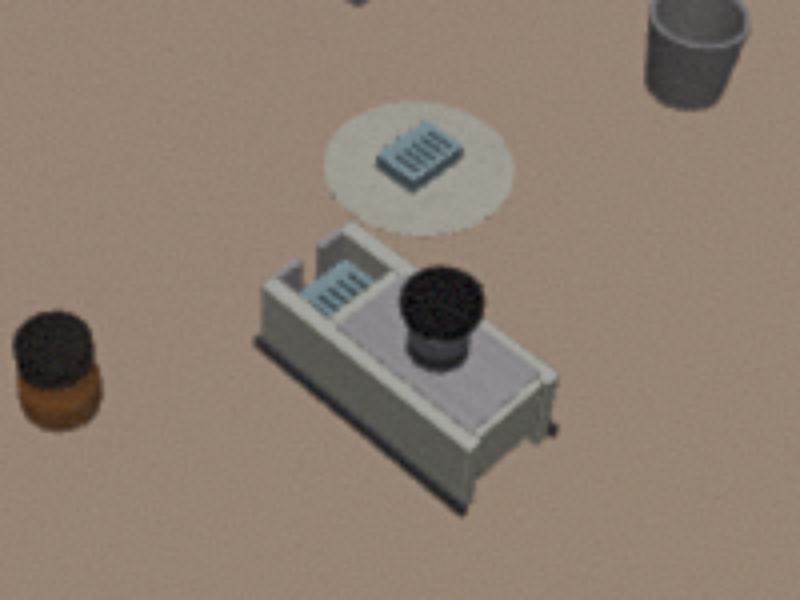

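The cassette lies flat at (420,155), centred on the paper. The jar, the cup and the stack are unmoved. I let the arm settle, take a last look and hand in.

{"op": "apply_moves", "data": {
  "moves": [0, 0.01, 0, -0.01, 0, 0, 0, 0, 0.01, 0, -0.01, 0, 0, 0, 0, 0.01, 0, 0, 0, 0, 0, 0, 0, 0, 0, 0, 0, 0, 0, 0, 0, 0, 0, 0, 0, 0, 0, 0, 0, 0, 0, 0, 0, 0, 0, 0, 0, 0, 0, 0, 0, 0, 0, 0, 0, 0]
}}

```text
clock: 12.18
position: [0.5599, -0.0747, 0.1753]
ee_rot: [-0.001, 0.773, 0.634, 0.001]
contact_force: [0.2, 1.3, -0.5]
width: -0.0002
```

```bash
python3 plan.py; python3 cas.py 9; python3 -c "
from rig import workorder; print(workorder.sign_off())"
```

```text
t 12.18 pos [ 0.5599 -0.0747  0.1753] disp-frame 0.0348 -0.0379 yaw 78.67 tilt 0.12 F [ 0.2  1.3 -0.5] w -0.0 q [-0.26  0.3   1.62  0.    1.23 -0.06]
top [334 183  22  18 301] z 0.0131 rect in dispenser frame mm ((36.632389068603516, -126.90382385253906), (30.16288185119629, 42.25485610961914), 1.0007905960083008)
 world [ 0.5436 -0.1622] d paper 0.0017 corners max d 0.0273
side [294 180  22  17 205] z 0.0122 rect in dispenser frame mm ((36.84148025512695, -126.2310562133789), (32.28081130981445, 44.1823844909668), 0.7135148644447327)
 world [ 0.5439 -0.1616] d paper 0.0019 corners max d 0.0288
the job is handed in; nothing more can be done
None
```

One cassette came out and now lies flat and wholly on the filter paper. I handed the job in at about 12.3 s.

- **Press:** I pushed the plunger once, slowly, until it stopped giving (TCP at 0.068 m, peak reading about 30 N). It sprang back up by itself.
- **Slide:** With the closed fingertips I slid the cassette about 126 mm sideways along the bench, then backed off and rose clear.
- **Last checks:** The top and side views agree. The cassette's centre is about 2 mm from the paper's centre, its farthest corner is 27–29 mm out against a 55 mm paper radius, and its top is 12–13 mm above the bench.
- **Other objects:** In the last side picture viewed, the jar, the cup and the remaining stack stood unmoved. I did not look at the slide box again, but the arm never went near it.
- **Disagreement:** Top-view measurements taken while the arm hid part of the cassette differed from the side view. They agreed again once the view was clear.

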